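Pack the handlamp kit from the charging stand

ROBOT

A 6-joint arm with a two-finger parallel gripper is mounted at the origin on the work surface. World frame = base frame: x ahead of the robot, y to its left, z up, the work surface at z = 0. Lengths are in mm, angles in rad, forces in N, time in s.
With the tool pointing down it reaches from about 325 to 775 mm from the base axis. Payload 9.3 kg.
Tool frame: the origin (TCP) lies midway between the tips of the shut fingers; the grasp point (between the pads) lies 19 mm behind it (robot.grip_depth is the y of the grasp point in the tool frame, in mm); y points along the fingers, z is the direction in which the jaws open and shut, and the axes are right-handed (so a half turn about y gives the same grasp; the last joint's range is limited). The gripper opens to 85 mm and grips with 20 to 120 N. Pads are 22 mm wide; open, the fingers measure 114 mm over their backs; the gripper's body (76 mm by 85 mm) begins 54 mm behind the grasp point. The pads swing forward as they close: fully open they stand 13 mm farther back than shut.
Start: joints at [1.004, 0.259, 0.021, 1.334, 0, 1.418], TCP at [221.151, 503.576, 200.679] pointing down, gripper open.
Joint ranges: [-3.04, 3.04], [-0.91, 1.82], [-1.04, 1.36], [-1.92, 1.95], [-1.52, 1.45], [-3.14, 3.14]. Speed limits (rad/s): [2.22, 2.22, 2.79, 3.14, 3.14, 3.14].

INTERFACE

Orientations are given as a rotation vector (axis times angle).
In Python, from workcell import robot gives the robot as it stands.
- The arm moves only by the tool move_arm, never from a script. Its argument "rows" is a list of rows, each a list of 4 numbers: the shift along the tool's x, y, z in m, then the turn about the tool's y in rad. A call has 1 to 20 rows; each row is the pose to reach, as a shift and turn from the pose measured when the call began, along the tool's axes at that moment; what a row does not reach only later rows make up. A row lasts 1/10 s, in which the tool goes at most 50 mm and 8.59 degrees, less where a joint would pass 70% of its speed; a pose out of reach is approached as far as the arm can. A call with a gripper value outside its range is refused whole. "hand" is the finger opening in m, from 0 to 0.0854, set as the call begins (left out, the last holds). The fingers move at their own pace and stop on an object; the grip force is fixed at half the most. Time passes only in rows, so rows that repeat a pose let the fingers close. It gives the time, the measured TCP pose, the force and the opening at its end, in the units of the state.
- robot.observe(): the state, without advancing time (a new reading comes with each control period).
- robot.read_camera(name): name is "side" or "top"; returns the picture (384x512x3 uint8, red, green, blue); there is no depth.
- robot.camera_model(name): a dict with "mtx" (3x3 intrinsics, pixels), "xyz" and "rotation" of the camera in the world. Camera axes: x right, y down, z forward; pixel columns grow to the right and rows downward; lengths in mm; the calibration is good to about 2 mm. A picture is of the moment at which its call begins. camera_model takes no time and is no camera call.
- robot.close_job(): hands the job in, once; it reports no verdict.
Trained networks look in the newest picture that a camera, given by its name, has taken for a name from the list of things; names that differ only in an ending like _2 or _b are one class to them, and where a whole thing is asked for, a point or a joint stands for the part that bears it (a point fixed in the world has none). Each returns a list of dicts, best first, with "conf" (0 to 1); they miss things now and then, are a little off and sometimes report something else, mostly with a low value. They report only what shows in the picture. A call takes as long as a camera call. They do not tell look-alikes from the thing itself.
- robot.trace(camera, query): "region" (384x512 bool, what is visible of it).
- robot.spot_point(camera, query): "point" ([x, y, z] in mm, in world coordinates, good to about 4 mm: a listed point, or the origin of a listed thing).
The state is a dict: "time_s": time; "joint_pos": joint angles; "joint_velocities": joint speeds; "tau": joint torques, N m; "position": TCP position; "ee_rot": TCP orientation; "force": force on the tool from outside, world axes, zero at the start; "wrist_torque": the same for the moment, N m; "width": opening from 0.0 (shut) to 1.0 (fully open).
Only numpy, scipy, OpenCV 4.12 (cv2) and the standard library are available. Lean on these libraries where they do the work, as an engineer would, in place of code of your own. Each camera call takes 0.05 s, during which the arm holds its last target. There are 200 camera calls.

TASK

Get the handlamp kit ready to go out: swing the red retaining arm clear of the handlamp's foot, 65 degrees or more, and leave it open; then lift the lamp off its charging stand and set it down upright, not dropped, in the round nest of the blue kit tray. Put the spare oblong battery pack from the bench upright into the tray pocket of its shape, fully down beside the square pack that is already packed and stays in its pocket. Do not force the lamp against the arm or tip it over, and leave the other things on the bench where they are.

Things in the scene. Friction and masses are not known exactly. Their poses are not given: they have to be found in the camera images.
- lamp: orange and white handlamp, 0.6 kg, 172 mm high. Origin: centre of its underside. Black foot flange 96 mm across, 14 mm high; body 68 mm across; cap 74 mm across, top 118 mm up. Above it a black stirrup handle: posts 34 mm either side along y carry a level bar along y, 80 long, 14 x 14 mm, centre 165 mm up; 40 mm free under it. Starts on the stand, foot under the retaining arm
- lamp_grip (a point): centre of the lamp's handle bar, 165 mm above the lamp's underside; bar along the lamp's y
- stand: grey round charging stand, fixed to the bench, at the left or right. Origin on the bench under the lamp seat's axis. Cylinder 120 mm across; lamp seat floor 34 mm up inside a rim 106 mm across, 8 mm high. A black base plate 100 mm wide runs from 130 mm out on its -x side to 54 mm on +x, 12 mm high
- stand_seat (a point): centre of the stand's seat floor, where the lamp's underside starts
- latch (a joint): angle of the red retaining arm about its vertical pivot, rad: 0 lies straight over the lamp's foot, grows anticlockwise seen from above, stop at 1.6. Starts between 0 and 0.3 (blocking the lamp); clear from about 0.8; needs about 2 N at the peg, stays where left
- latch_pivot (a point): pivot of the retaining arm, 85 mm from the stand's axis along the stand's -x, at the arm's underside, 51 mm above the bench. The arm is 10 mm thick; its inner finger reaches 49 mm from the pivot towards the lamp, over the foot, 18 mm wide
- latch_peg (a point): top of the red upright peg on the arm's outer end, 18 mm across, 106 mm above the bench, 60 mm from the pivot on the side away from the lamp (at joint 0); the peg stands up 45 mm from the arm, which lies 51 to 61 mm above the bench. Push it sideways
- tray: blue kit tray, fixed to the bench, 190 (x) x 250 (y) x 20 mm high, origin centre of its underside. Three yellow-bottomed recesses 16 mm deep (floor 4 mm above the bench)
- tray_nest (a point): centre of the floor of the round nest for the lamp, 108 mm across, at tray x 0, y -64 mm
- tray_long (a point): centre of the floor of the oblong pocket, 46 mm along tray x by 96 mm along tray y, at tray x -50, y +66 mm
- tray_square (a point): centre of the floor of the square pocket, 62 x 62 mm, at tray x +40, y +66 mm
- pack_long: oblong battery pack, black with a green top, 90 (x) x 40 (y) x 60 mm high, 0.35 kg; origin centre of its underside
- pack_square: square battery pack, black with a red top, 56 x 56 x 60 mm high, standing in the square pocket from the start; origin centre of its underside
- oiler: bystander: slim blue oil bottle, 34 mm across, 110 mm high, standing in the middle of the bench; origin centre of its underside
- spray: bystander: blue and yellow oil can, 60 mm across, 110 mm high, standing close behind the stand; origin centre of its underside
- tape: bystander: roll of yellow tape lying flat, 60 mm across, 20 mm high; origin centre of its underside
- spool: bystander: solder spool with green flanges, 60 mm across, 50 mm high; origin centre of its underside
- mug: bystander: white mug, 80 mm across, 90 mm high; origin centre of its underside
- driver: bystander: red screwdriver lying flat, 200 mm long along its x
- screwbox: bystander: cardboard box, 70 x 50 x 35 mm; origin centre of its underside
Things that resemble listed ones, but are neither listed nor needed, are in the scene too. Leave any pink look-alike of the stand alone.

How it is judged (in metres and radians):
On the way, in this order (a step that is already met when the one before it is completed fails the run):
1. the retaining arm is swung clear (1.1 rad or more) with the lamp still on its stand (value of joint latch above 1.1 rad and distance between lamp and stand_seat below 0.015 m), for 0.1 s.
2. the lamp is lifted off the stand, upright (height (world z) of lamp above 0.055 m and angle between lamp's own z axis and vertical below 0.5 rad), for 0.1 s.
3. the lamp stands in the tray's round nest (horizontal distance between lamp and tray_nest below 0.01 m and z of lamp in the frame of tray_nest below 0.006 m and angle between lamp's own z axis and vertical below 0.06 rad), for 0.2 s.
At the end, for the whole second after the job is handed in: Lamp upright on the floor of the round nest, within 10 mm of its centre; oblong pack upright on the floor of the oblong pocket and square pack still in the square one, within 9 mm of the centres; retaining arm left open beyond 1.0 rad; lamp and packs at rest (all of step 3 and horizontal distance between pack_long and tray_long below 0.009 m and z of pack_long in the frame of tray_long below 0.007 m and angle between each of pack_long, pack_square's own z axis and vertical below 0.08 rad and horizontal distance between pack_square and tray_square below 0.009 m and z of pack_square in the frame of tray_square below 0.007 m and value of joint latch above 1 rad and linear speed of each of lamp, pack_long, pack_square below 0.02 m/s); the robot touches nothing.
It fails at once if a bystander is shifted by more than 25 mm (distance of any of oiler, spray, tape, spool, mug, driver, screwbox from where it was at the start of the episode above 0.025 m).
It fails at once if a standing bystander is tipped over (angle between any of oiler, spray, spool, mug's own z axis and vertical above 0.5 rad).
It fails at once if the lamp is forced against the retaining arm (over 15 N) (contact force between lamp and latch above 15 N).
It fails at once if the lamp is tipped over (more than 0.7 rad) (angle between lamp's own z axis and vertical above 0.7 rad).
It fails at once if the lamp is dropped (falls free, faster than 0.5 m/s, from more than about 13 mm) (linear speed of lamp above 0.5 m/s and contact force between the fingers and lamp below 0.1 N).
It also fails if it takes over 64 s, if anything falls off the work surface, if the arm or the gripper's body presses on something with over 40 N, if the wrist force passes 120 N, or if a joint passes its speed limit or range.

## Working session

There is one attempt and no reset: what is moved stays moved. The work goes in short steps, Python scripts to look and compute and a tool call to move; the robot and the scene stay as the last step left them, time stands still between calls to the robot, and variables do not carry over. Pictures are saved under pics/ and viewed, about 8 in all and at most 12, crops included, and the job is handed in when it is done.

Besides the shell and the picture viewer there is one more tool, called in YAML: its name, and indented under it one key for each argument. move_arm: Moves the arm, as the interface text tells. Its arguments: {"type":"object","properties":{"rows":{"type":"array"},"hand":{"type":"number"}},"required":["rows"]}

```bash
mkdir -p pics
python3 - <<'E'
from workcell import robot
import cv2,numpy as np
for c in("top","side"):
    im=robot.read_camera(c); cv2.imwrite(f"pics/{c}0.png",cv2.cvtColor(im,cv2.COLOR_RGB2BGR))
    m=robot.camera_model(c); print(c,np.round(m["xyz"]),np.round(m["rotation"],3).tolist(),np.round(m["mtx"],1).tolist())
for q in["lamp","lamp_grip","stand","stand_seat","latch_pivot","latch_peg","tray","tray_nest","tray_long","tray_square","pack_long","pack_square","oiler","spray"]:
    for c in("top","side"):
        print(q,c,[(np.round(d["point"]).tolist(),round(d["conf"],2)) for d in robot.spot_point(c,q)[:3]])
o=robot.observe();print(o, robot.grip_depth)
E
```

```text
top [ 421.  -53. 1437.] [-2.199, 2.148, -0.065] [[369.1, 0.0, 254.8], [0.0, 369.1, 196.2], [0.0, 0.0, 1.0]]
side [  170. -1003.   807.] [-2.123, 0.387, -0.208] [[434.1, 0.0, 255.2], [0.0, 434.1, 191.4], [0.0, 0.0, 1.0]]
lamp top [([516.0, -278.0, 37.0], 0.79)]
lamp side [([519.0, -280.0, 38.0], 0.72), ([517.0, -276.0, -0.0], 0.69), ([559.0, 355.0, 7.0], 0.61)]
lamp_grip top [([514.0, -272.0, 199.0], 0.8)]
lamp_grip side [([511.0, -277.0, 200.0], 0.81), ([430.0, -32.0, -1.0], 0.63), ([533.0, 283.0, -1.0], 0.36)]
stand top [([278.0, -460.0, 0.0], 0.62), ([516.0, -277.0, 2.0], 0.59), ([563.0, 356.0, 3.0], 0.3)]
stand side [([280.0, -464.0, -0.0], 0.98), ([515.0, -275.0, -2.0], 0.92)]
stand_seat top [([518.0, -271.0, 32.0], 0.87), ([284.0, -463.0, 37.0], 0.62)]
stand_seat side [([520.0, -277.0, 32.0], 0.96), ([275.0, -463.0, 30.0], 0.74)]
latch_pivot top [([200.0, -441.0, 50.0], 0.71), ([473.0, 337.0, 6.0], 0.66), ([767.0, -88.0, -0.0], 0.22)]
latch_pivot side [([431.0, -276.0, 54.0], 0.82), ([376.0, -288.0, 108.0], 0.65), ([199.0, -442.0, 52.0], 0.59)]
latch_peg top [([427.0, -279.0, 50
[... 1049 characters left out ...]
0.2)]
{'time_s': 1.5, 'joint_pos': array([ 1.00441156e+00,  2.58629508e-01,  2.15079717e-02,  1.33374087e+00,
       -9.06311517e-06,  1.41821176e+00]), 'joint_velocities': array([ 5.33845761e-06,  3.99579788e-04, -4.15931649e-04,  1.03255374e-03,
        8.00899544e-04, -1.57285843e-04]), 'tau': array([-3.70944317e-04, -5.55387533e+01,  3.44729555e+01,  1.56553881e-03,
       -1.70692929e-04, -9.07979825e-06]), 'position': array([221.14159338, 503.56728238, 200.66582559]), 'ee_rot': array([-1.54638244,  0.3245925 , -0.32456918]), 'force': array([0.3566207 , 0.51085857, 0.84529572]), 'wrist_torque': array([0.02066691, 0.00189635, 0.06072363]), 'width': 1.0018014305911118} -18.700000000000003
```

Run:
```python
import cv2
a=cv2.imread("pics/top0.png");cv2.imwrite("pics/t.png",cv2.resize(a,(800,600),interpolation=cv2.INTER_CUBIC))
```

```text
(no output)
```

View pics/t.png

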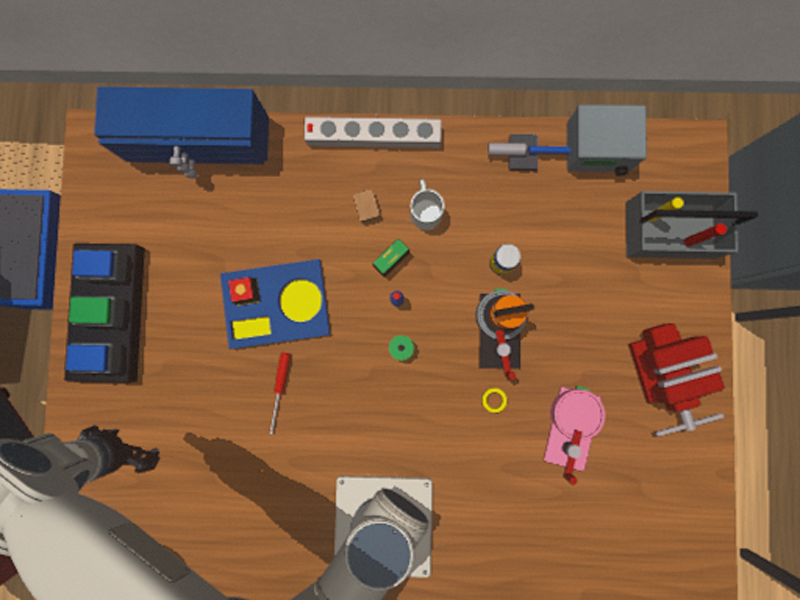

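View pics/side0.png

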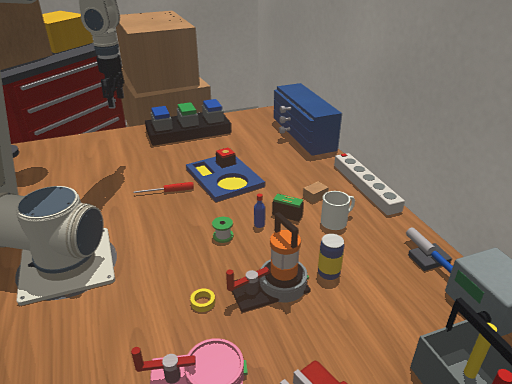

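The top view shows the lamp on the grey stand at about (510,315), with the red peg at (512,378) and the pink look-alike at (578,412). The tray is at (275,305) with its oblong pocket empty, and the green pack is at (391,257). The side view agrees. Next I refine the yaws of the tray, pack and handle bar.

```bash
cat > h.py <<'E'
from workcell import robot
import cv2,numpy as np
from scipy.spatial.transform import Rotation as R
def w(c,px,z):
    m=robot.camera_model(c);px=np.atleast_2d(px).astype(float)
    d=np.c_[px,np.ones(len(px))]@np.linalg.inv(m["mtx"]).T@R.from_rotvec(m["rotation"]).as_matrix().T
    o=np.array(m["xyz"]);return o+d*((z-o[2])/d[:,2])[:,None]
def rect(c,mask,z):
    p=np.argwhere(mask)[:,::-1]; q=w(c,p,z)[:,:2].astype(np.float32)
    return [np.round(v,1) for v in cv2.minAreaRect(q)],np.round(q.mean(0),1),len(p)
def big(mask):
    n,l,s,_=cv2.connectedComponentsWithStats(mask.astype(np.uint8)); return l==1+np.argmax(s[1:,4])
def pose():
    o=robot.observe();M=R.from_rotvec(o["ee_rot"]).as_matrix();return o,M
def plan(tgt,zdir):
    """shift in tool axes (m) to world tgt (mm), turn about tool y so jaw axis lies along +-zdir angle"""
    o,M=pose();s=M.T@(np.array(tgt)-o["position"])/1000
    a=np.arctan2(M[1,2],M[0,2]);t=-(zdir-a)   # tool y down: +turn = clockwise from above
    t=(t+np.pi/2)%np.pi-np.pi/2
    print("pos",np.round(o["position"],1),"jaw",round(a,3),"q6",round(o["joint_pos"][5],2),"shift",np.round(s,4),"turn",round(t,3))
E
python3 - <<'E'
from h import *
o,M=pose();print(M.round(3))
im=cv2.cvtColor(cv2.imread("pics/top0.png"),cv2.COLOR_BGR2RGB);H=cv2.cvtColor(im,cv2.COLOR_RGB2HSV)
h,s,v=H[...,0],H[...,1],H[...,2]
X=np.zeros(im.shape[:2],bool)
def box(u0,v0,u1,v1):
    k=X.copy();k[int(v0*.64):int(v1*.64),int(u0*.64):int(u1*.64)]=1;return k
b=box(215,255,335,355);col=(s>100)&(v>50)
tr=big(b&col&((abs(h-112)<14)|(abs(h-29)<7)|(h<10)))
print("tray",rect("top",tr,20))
print("nest",rect("top",big(box(275,270,330,330)&(abs(h-29)<7)&(s>120)),4))
print("long",rect("top",big(box(225,310,280,345)&(abs(h-29)<7)&(s>120)),4))
print("pack",rect("top",big(box(365,230,420,285)&(h>40)&(h<85)&(s>80)),60))
L=box(488,298,540,325)&(v<60);print("bar",rect("top",big(L),172))
Rm=box(480,320,530,390)&((h<6)|(h>174))&(s>130);print("latch",rect("top",big(Rm),61))
cr=cv2.resize(cv2.imread("pics/top0.png")[175:250,295:345],None,fx=8,fy=8,interpolation=cv2.INTER_NEAREST)
cv2.imwrite("pics/lampcrop.png",cr)
E
```

```text
[[ 0.916 -0.     0.402]
 [-0.402 -0.     0.916]
 [-0.    -1.    -0.   ]]
tray ([array([540.9, 212.4]), array([93.1, 93.2]), np.float64(1.3)], array([540.3, 213.6], dtype=float32), 510)
nest ([array([542.3, 215.4]), array([94.2, 94.3]), np.float64(1.3)], array([542. , 216.6], dtype=float32), 503)
long ([array([469.9, 337.1]), array([40.8, 85.4]), np.float64(8.9)], array([471.6, 337.8], dtype=float32), 211)
pack ([array([649. ,  -5.7]), array([34.9, 85.8]), np.float64(46.6)], array([649. ,  -5.9], dtype=float32), 208)
bar ([array([ 517.7, -280.8]), array([11.3, 83.9]), np.float64(13.2)], array([ 517.9, -281. ], dtype=float32), 72)
latch ([array([ 389. , -289.3]), array([56.9, 19.6]), np.float64(20.6)], array([ 389. , -289.1], dtype=float32), 74)
```

View pics/lampcrop.png

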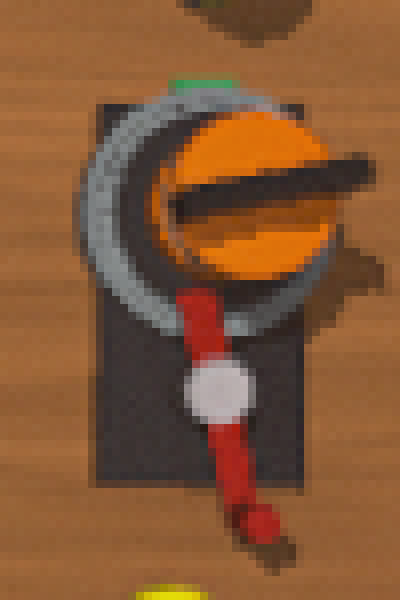

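move_arm:
  rows:
    - [0.372, -0.06, -0.278, -0.6]
    - [0.372, -0.06, -0.278, -0.6]
    - [0.372, -0.06, -0.278, -0.6]
    - [0.372, -0.06, -0.278, -0.6]
    - [0.372, -0.06, -0.278, -0.6]
    - [0.372, -0.06, -0.278, -0.6]
    - [0.372, -0.06, -0.278, -0.6]
    - [0.372, -0.06, -0.278, -0.6]
    - [0.372, -0.06, -0.278, -0.6]
    - [0.461, 0.02, -0.667, -1.23]
    - [0.461, 0.02, -0.667, -1.23]
    - [0.461, 0.02, -0.667, -1.23]
    - [0.461, 0.02, -0.667, -1.23]
    - [0.461, 0.02, -0.667, -1.23]
    - [0.461, 0.02, -0.667, -1.23]
    - [0.461, 0.02, -0.667, -1.23]
    - [0.461, 0.02, -0.667, -1.23]
    - [0.461, 0.02, -0.667, -1.23]
    - [0.461, 0.02, -0.667, -1.23]
    - [0.461, 0.02, -0.667, -1.23]
  hand: 0.055

```text
time_s: 3.5
position: [374.2, -295.5, 179.5]
ee_rot: [-1.475, -0.634, 0.635]
force: [0.1, 0.8, -0.3]
width: 0.643
```

Run:
```python
from h import *
plan([375,-292,72],2.39)
a=np.array([431,-276]);
for t in(.28,.5,.7,.9,1.1,1.3,1.42):plan([a[0]-60*np.cos(t),a[1]-60*np.sin(t),72],2.39)
im=robot.read_camera("side");cv2.imwrite("pics/s1.png",cv2.resize(cv2.cvtColor(im,cv2.COLOR_RGB2BGR)[200:384,150:400],None,fx=3,fy=3))
for c in("top","side"):
  if c=="top":robot.read_camera(c)
  for q in("latch_peg","latch_pivot","pack_long","stand_seat","lamp_grip"):print(c,q,[(np.round(d["point"]).tolist(),round(d["conf"],2)) for d in robot.spot_point(c,q)[:2]])
```

```text
pos [ 374.2 -295.5  179.5] jaw 2.383 q6 -1.66 shift [0.0032 0.1075 0.0017] turn -0.007
pos [ 374.2 -295.5  179.5] jaw 2.383 q6 -1.66 shift [0.0016 0.1075 0.0025] turn -0.007
pos [ 374.2 -295.5  179.5] jaw 2.383 q6 -1.66 shift [-0.0038  0.1075 -0.0095] turn -0.007
pos [ 374.2 -295.5  179.5] jaw 2.383 q6 -1.66 shift [-0.0063  0.1075 -0.0212] turn -0.007
pos [ 374.2 -295.5  179.5] jaw 2.383 q6 -1.66 shift [-0.0065  0.1075 -0.0332] turn -0.007
pos [ 374.2 -295.5  179.5] jaw 2.383 q6 -1.66 shift [-0.0042  0.1074 -0.045 ] turn -0.007
pos [ 374.2 -295.5  179.5] jaw 2.383 q6 -1.66 shift [ 0.0003  0.1074 -0.056 ] turn -0.007
pos [ 374.2 -295.5  179.5] jaw 2.383 q6 -1.66 shift [ 0.004   0.1074 -0.0622] turn -0.007
top latch_peg [([373.0, -294.0, 104.0], 0.68), ([137.0, -431.0, 108.0], 0.68)]
top latch_pivot [([429.0, -276.0, 50.0], 0.67), ([198.0, -443.0, 49.0], 0.64)]
top pack_long [([651.0, 0.0, -2.0], 0.87), ([766.0, -87.0, -0.0], 0.54)]
top stand_seat [([517.0, -273.0, 32.0], 0.6)]
top lamp_grip [([515.0, -277.0, 201.0], 0.86)]
side latch_peg [([141.0, -428.0, 105.0], 0.66), ([376.0, -290.0, 107.0], 0.57)]
side latch_pivot [([200.0, -449.0, 52.0], 0.72)]
side pack_long [([651.0, -6.0, 7.0], 0.64)]
side stand_seat [([278.0, -466.0, 30.0], 0.7), ([520.0, -278.0, 32.0], 0.64)]
side lamp_grip [([514.0, -277.0, 198.0], 0.73)]
```

View pics/s1.png

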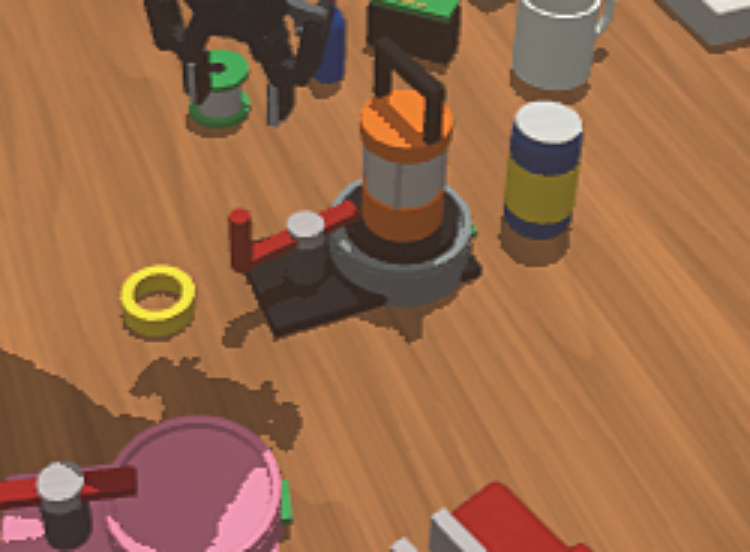

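The gripper straddles the peg from above; the peg is at about (240,240) in the crop. Descending and pushing.

move_arm:
  rows:
    - [0.002, 0.04, 0.002, 0]
    - [0.002, 0.08, 0.002, 0]
    - [0.002, 0.113, 0.002, 0]
    - [0.002, 0.113, 0.002, 0]
    - [0.001, 0.113, -0.012, 0]
    - [-0.002, 0.113, -0.024, 0]
    - [-0.005, 0.113, -0.036, 0]
    - [-0.006, 0.113, -0.048, 0]
    - [-0.005, 0.113, -0.058, 0]
    - [-0.002, 0.113, -0.068, 0]
    - [0.001, 0.113, -0.076, 0]
    - [0.002, 0.113, -0.079, 0]
    - [0.002, 0.113, -0.079, 0]
    - [0.002, 0.113, -0.072, 0]
    - [0.002, 0.113, -0.072, 0]

```text
time_s: 5.6
position: [428.5, -339.1, 67.9]
ee_rot: [-1.475, -0.639, 0.638]
force: [-0.7, 0.2, 0.3]
width: 0.644
```

Run:
```python
from h import *
for c in("top","side"):
  robot.read_camera(c)
  for q in("latch_peg",):print(c,q,[(np.round(d["point"]).tolist(),round(d["conf"],2)) for d in robot.spot_point(c,q)[:4]])
im=robot.read_camera("side");cv2.imwrite("pics/s2.png",cv2.resize(cv2.cvtColor(im,cv2.COLOR_RGB2BGR)[200:384,150:400],None,fx=3,fy=3))
o,M=pose();print(o["position"],o["force"]);plan([515.5,-275.5,260],0.23)
```

```text
top latch_peg [([139.0, -430.0, 110.0], 0.57), ([421.0, -337.0, 108.0], 0.53)]
side latch_peg [([146.0, -428.0, 105.0], 0.72), ([419.0, -335.0, 108.0], 0.57)]
[ 429.13652474 -340.07098791   68.07064226] [-0.65421395  0.25065409 -0.09580842]
pos [ 429.1 -340.1   68.1] jaw 2.388 q6 -1.64 shift [ 0.1062 -0.1919 -0.0189] turn -0.984
```

View pics/s2.png

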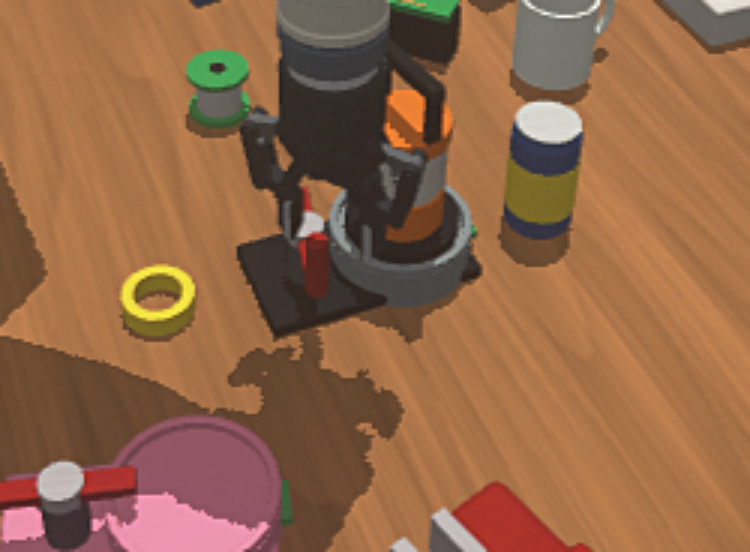

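The peg is now near (420,-336), about 1.39 rad, and the lamp is still seated. Going up and over the handle.

move_arm:
  rows:
    - [0, -0.05, 0, 0]
    - [0, -0.1, 0, 0]
    - [0, -0.15, 0, 0]
    - [0, -0.18, 0, 0]
    - [0.05, -0.18, -0.01, -0.15]
    - [0.1, -0.18, -0.019, -0.3]
    - [0.106, -0.18, -0.019, -0.45]
    - [0.106, -0.18, -0.019, -0.6]
    - [0.106, -0.18, -0.019, -0.75]
    - [0.106, -0.18, -0.019, -0.9]
    - [0.106, -0.18, -0.019, -0.984]
    - [0.106, -0.18, -0.019, -0.984]
    - [0.106, -0.18, -0.019, -0.984]

```text
time_s: 7.15
position: [515.5, -275.8, 248.1]
ee_rot: [-1.094, -1.375, 1.375]
force: [0.9, 0.5, 0.2]
width: 0.645
```

Run:
```python
from h import *
plan([515.5,-275.5,180],0.23)
im=robot.read_camera("side")
print([(np.round(d["point"]).tolist(),round(d["conf"],2)) for d in robot.spot_point("side","lamp_grip")[:2]])
cv2.imwrite("pics/s3.png",cv2.resize(cv2.cvtColor(im,cv2.COLOR_RGB2BGR)[140:324,150:400],None,fx=3,fy=3))
```

```text
pos [ 515.5 -275.8  248.1] jaw -2.914 q6 -2.43 shift [ 0.0003  0.0681 -0.0001] turn -0.003
[([513.0, -278.0, 199.0], 0.73), ([541.0, 217.0, 4.0], 0.18)]
```

View pics/s3.png

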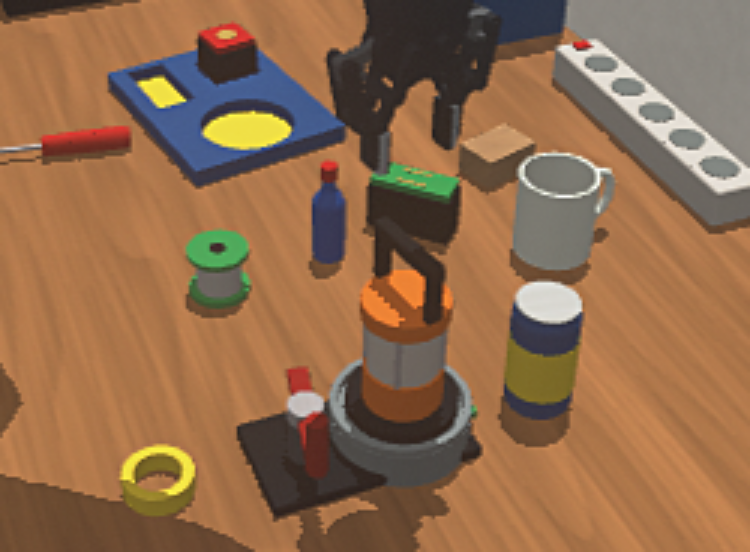

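move_arm:
  rows:
    - [0, 0.04, 0, 0]
    - [0, 0.068, 0, 0]
    - [0, 0.068, 0, 0]
    - [0, 0.068, 0, 0]

```text
time_s: 7.65
position: [515.5, -275.8, 180.7]
ee_rot: [-1.094, -1.375, 1.375]
force: [-0.5, 0.1, 0.4]
width: 0.642
```

move_arm:
  rows:
    - [0, 0, 0, 0]
    - [0, 0, 0, 0]
    - [0, 0, 0, 0]
    - [0, 0, 0, 0]
    - [0, 0, 0, 0]
    - [0, 0, 0, 0]
    - [0, 0, 0, 0]
    - [0, 0, 0, 0]
  hand: 0.0

```text
time_s: 8.45
position: [515.5, -275.8, 180.7]
ee_rot: [-1.094, -1.375, 1.375]
force: [1.0, 0.3, -0.3]
width: 0.002
```

move_arm:
  rows:
    - [0, -0.01, 0, 0]
    - [0, -0.03, 0, 0]
    - [0, -0.06, 0, 0]
    - [0, -0.09, 0, 0]
    - [0, -0.12, 0, 0]
    - [0, -0.14, 0, 0]
    - [0, -0.14, 0, 0]
    - [0, -0.14, 0, 0]

```text
time_s: 9.25
position: [515.5, -275.8, 321.0]
ee_rot: [-1.094, -1.375, 1.375]
force: [-0.0, 0.1, 0.1]
width: 0.002
```

Run:
```python
from h import *
o,M=pose();print(o["force"],o["width"])
for c in("side","top"):
  robot.read_camera(c)
  for q in("lamp","lamp_grip","tray_nest"):print(c,q,[(np.round(d["point"]).tolist(),round(d["conf"],2)) for d in robot.spot_point(c,q)[:2]])
plan([543,216.5,260],0.23);plan([543,216.5,155],0.23);plan([530,0,320],0.23)
```

```text
[-0.03890048  0.10804839  0.12327924] 0.0015245576845792
side lamp [([424.0, -337.0, 108.0], 0.48)]
side lamp_grip [([512.0, -279.0, 199.0], 0.6), ([562.0, 357.0, 3.0], 0.38)]
side tray_nest [([542.0, 217.0, 4.0], 0.7)]
top lamp [([518.0, -277.0, 34.0], 0.81)]
top lamp_grip [([517.0, -279.0, 198.0], 0.76)]
top tray_nest [([548.0, 221.0, 8.0], 0.72), ([563.0, 356.0, 2.0], 0.28)]
pos [ 515.3 -275.7  320.3] jaw -2.915 q6 -2.43 shift [ 0.4733  0.0604 -0.1378] turn -0.003
pos [ 515.3 -275.7  320.3] jaw -2.915 q6 -2.43 shift [ 0.4733  0.1654 -0.1378] turn -0.003
pos [ 515.3 -275.7  320.3] jaw -2.915 q6 -2.43 shift [ 0.2653  0.0004 -0.0764] turn -0.003
```

The jaws shut on nothing, with width 0. I'll look before retrying.

Run:
```python
from h import *
a=cv2.cvtColor(robot.read_camera("side"),cv2.COLOR_RGB2BGR)[110:310,200:360]
b=cv2.cvtColor(robot.read_camera("top"),cv2.COLOR_RGB2BGR)[150:250,280:360]
cv2.imwrite("pics/s4.png",np.hstack([cv2.resize(a,(480,600)),cv2.resize(b,(480,600))])[:, :800] if 0 else np.hstack([cv2.resize(a,(400,500)),cv2.resize(b,(400,500),interpolation=cv2.INTER_NEAREST)]))
```

```text
(no output)
```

View pics/s4.png

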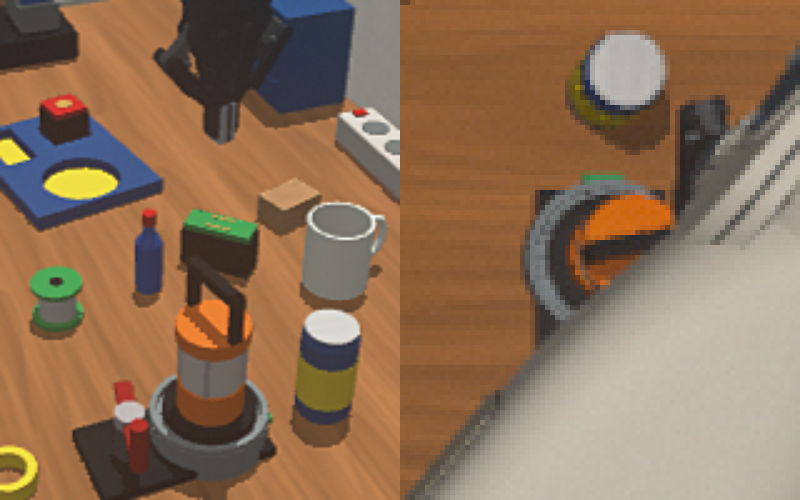

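Run:
```python
from h import *
def pr(c,P):
    m=robot.camera_model(c);Rm=R.from_rotvec(m["rotation"]).as_matrix();q=(np.array(P,float)-m["xyz"])@Rm;u=q@np.array(m["mtx"]).T;return (u[:,:2]/u[:,2:]).round(1)
o,M=pose();print(o["position"])
u=np.array([-np.sin(.23),np.cos(.23),0]);c=np.array([515.5,-275.5,199])
P=[o["position"],c,c+40*u,c-40*u,[515,-275,180]]
# crop px: side (u-200)*2.5,(v-110)*2.5 ; top (u-280)*5,(v-150)*5
print("side crop",((pr("side",P)-[200,110])*2.5).tolist());print("top crop",((pr("top",P)-[280,150])*5).tolist())
```

```text
[ 515.37312012 -275.72827334  320.52545713]
side crop [[216.74999999999997, 166.5], [211.74999999999997, 278.75], [186.25, 257.5], [238.49999999999994, 301.0], [210.25000000000006, 294.75]]
top crop [[276.50000000000006, 225.49999999999997], [240.0, 240.0], [181.50000000000006, 252.5], [298.49999999999994, 227.99999999999997], [234.00000000000006, 242.99999999999997]]
```

Run:
```python
from h import *
def pr(c,P):
    m=robot.camera_model(c);Rm=R.from_rotvec(m["rotation"]).as_matrix();q=(np.array(P,float)-m["xyz"])@Rm;u=q@np.array(m["mtx"]).T;return (u[:,:2]/u[:,2:]).round(1)
print("s2 seen 260,283",pr("side",[[428.5,-339.1,68],[428.5,-339.1,93]]));print("s3 seen 287.3,192.7",pr("side",[[515.5,-275.8,248],[515.5,-275.8,273]]))
print("s4 seen ~289,166",pr("side",[[515.4,-275.7,320.5],[515.4,-275.7,346]]))
im=robot.read_camera("side");cv2.imwrite("pics/s5.png",cv2.resize(cv2.cvtColor(im,cv2.COLOR_RGB2BGR)[130:190,250:330],None,fx=8,fy=8,interpolation=cv2.INTER_NEAREST))
```

```text
s2 seen 260,283 [[259.3 290.6]
 [259.3 282.7]]
s3 seen 287.3,192.7 [[285.5 204.2]
 [285.9 194.9]]
s4 seen ~289,166 [[286.7 176.6]
 [287.2 166.4]]
```

View pics/s5.png

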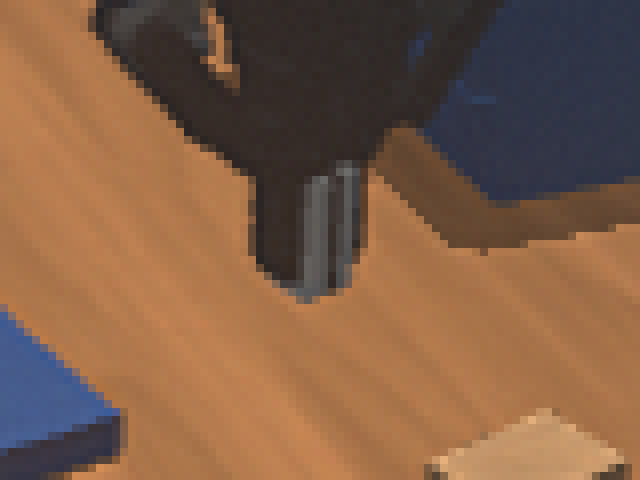

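In the close-up, the shut finger tips are at about pixel (288.5,166.3). The reported TCP projects to (286.7,176.6), and the earlier pictures show the same gap. So the real tips are about 25 mm above the reported TCP, and the jaws closed just above the bar. From here I command z 25 mm lower.

move_arm:
  rows:
    - [0, 0.04, 0, 0]
    - [0, 0.08, 0, 0]
    - [0, 0.11, 0, 0]
    - [0, 0.13, 0, 0]
    - [0, 0.145, 0, 0]
    - [0, 0.155, 0, 0]
    - [0, 0.164, 0, 0]
    - [0, 0.164, 0, 0]
    - [0, 0.164, 0, 0]
  hand: 0.055

```text
time_s: 10.7
position: [515.6, -275.9, 157.1]
ee_rot: [-1.094, -1.375, 1.375]
force: [-0.6, -0.6, 0.1]
width: 0.643
```

move_arm:
  rows:
    - [0, 0, 0, 0]
    - [0, 0, 0, 0]
    - [0, 0, 0, 0]
    - [0, 0, 0, 0]
    - [0, 0, 0, 0]
    - [0, 0, 0, 0]
    - [0, 0, 0, 0]
    - [0, 0, 0, 0]
  hand: 0.0

```text
time_s: 11.5
position: [515.9, -276.1, 157.8]
ee_rot: [-1.095, -1.375, 1.375]
force: [1.1, -0.4, 5.2]
width: 0.148
```

move_arm:
  rows:
    - [0, -0.01, 0, 0]
    - [0, -0.03, 0, 0]
    - [0, -0.06, 0, 0]
    - [0, -0.09, 0, 0]
    - [0, -0.12, 0, 0]
    - [0, -0.14, 0, 0]
    - [0, -0.14, 0, 0]
    - [0, -0.14, 0, 0]

```text
time_s: 12.3
position: [515.6, -275.9, 296.9]
ee_rot: [-1.094, -1.375, 1.375]
force: [-0.4, -0.0, -5.8]
width: 0.148
```

Run:
```python
from h import *
o,M=pose();print(o["force"],o["width"],o["wrist_torque"])
for c in("side","top"):
  robot.read_camera(c)
  for q in("lamp","lamp_grip","tray_nest"):print(c,q,[(np.round(d["point"]).tolist(),round(d["conf"],2)) for d in robot.spot_point(c,q)[:2]])
plan([543,216.5,298],0.23)
```

```text
[-0.3537874  -0.02521807 -5.77372254] 0.14790106654567564 [0.01539873 0.01670947 0.01455076]
side lamp [([515.0, -280.0, 177.0], 0.81)]
side lamp_grip [([513.0, -280.0, 340.0], 0.59)]
side tray_nest [([543.0, 218.0, 2.0], 0.57)]
top lamp [([516.0, -278.0, 173.0], 0.8)]
top lamp_grip [([516.0, -275.0, 337.0], 0.84)]
top tray_nest [([542.0, 221.0, 9.0], 0.84)]
pos [ 515.6 -275.9  297.3] jaw -2.915 q6 -2.43 shift [ 0.4735 -0.0011 -0.1376] turn -0.003
```

The lamp is held: 5.8 N, width 0.148. Carrying it over the tray.

move_arm:
  rows:
    - [0.01, 0, -0.003, 0]
    - [0.03, 0, -0.009, 0]
    - [0.06, 0, -0.017, 0]
    - [0.095, 0, -0.028, 0]
    - [0.133, 0, -0.039, 0]
    - [0.171, 0, -0.05, 0]
    - [0.209, 0, -0.061, 0]
    - [0.247, 0, -0.072, 0]
    - [0.285, 0, -0.083, 0]
    - [0.323, 0, -0.094, 0]
    - [0.361, 0, -0.105, 0]
    - [0.399, 0, -0.116, 0]
    - [0.43, 0, -0.125, 0]
    - [0.455, 0, -0.132, 0]
    - [0.47, 0, -0.136, 0]
    - [0.476, 0, -0.138, 0]
    - [0.476, 0, -0.138, 0]
    - [0.476, 0, -0.138, 0]

```text
time_s: 14.5
position: [542.9, 218.2, 296.9]
ee_rot: [-1.095, -1.374, 1.375]
force: [1.0, -0.3, -3.6]
width: 0.148
```

Run:
```python
from h import *
o,M=pose();print(o["position"],o["ee_rot"])
im=robot.read_camera("top")
for c in("side","top"):
  if c=="side":robot.read_camera(c)
  for q in("lamp","lamp_grip","tray_nest","tray_long"):print(c,q,[(np.round(d["point"]).tolist(),round(d["conf"],2)) for d in robot.spot_point(c,q)[:1]])
plan([543,219,200],.23)
```

```text
[542.8583417  218.1552167  296.94918131] [-1.09516536 -1.37416878  1.37472247]
side lamp [([545.0, 215.0, 174.0], 0.73)]
side lamp_grip [([541.0, 218.0, 338.0], 0.78)]
side tray_nest [([545.0, 219.0, 4.0], 0.62)]
side tray_long [([469.0, 342.0, 8.0], 0.57)]
top lamp [([541.0, 213.0, 175.0], 0.64)]
top lamp_grip [([543.0, 216.0, 337.0], 0.75)]
top tray_nest [([543.0, 220.0, 2.0], 0.66)]
top tray_long [([472.0, 337.0, 8.0], 0.59)]
pos [542.9 218.8 296.9] jaw -2.915 q6 -1.56 shift [ 0.0003  0.0969 -0.    ] turn -0.003
```

move_arm:
  rows:
    - [0.002, 0.02, 0, 0]
    - [0.002, 0.05, 0, 0]
    - [0.002, 0.08, 0, 0]
    - [0.002, 0.11, 0, 0]
    - [0.002, 0.135, 0, 0]
    - [0.002, 0.145, 0, 0]
    - [0.002, 0.145, 0, 0]

```text
time_s: 15.7
position: [542.0, 220.5, 150.9]
ee_rot: [-1.093, -1.373, 1.376]
force: [0.0, -0.1, -4.1]
width: 0.144
```

Run:
```python
from h import *
im=robot.read_camera("side");
for q in("lamp","tray_nest"):print(q,[(np.round(d["point"]).tolist(),round(d["conf"],2)) for d in robot.spot_point("side",q)[:1]])
t=robot.read_camera("top")
for q in("lamp","tray_nest"):print(q,[(np.round(d["point"]).tolist(),round(d["conf"],2)) for d in robot.spot_point("top",q)[:1]])
a=cv2.cvtColor(im,cv2.COLOR_RGB2BGR)[110:210,180:280];b=cv2.cvtColor(t,cv2.COLOR_RGB2BGR)[150:250,130:230]
cv2.imwrite("pics/s6.png",cv2.resize(np.hstack([a,b]),(800,400),interpolation=cv2.INTER_CUBIC))
```

```text
lamp [([541.0, 215.0, 195.0], 0.71)]
tray_nest [([541.0, 220.0, 5.0], 0.72)]
lamp [([541.0, 221.0, 30.0], 0.68)]
tray_nest [([543.0, 220.0, 6.0], 0.92)]
```

View pics/s6.png

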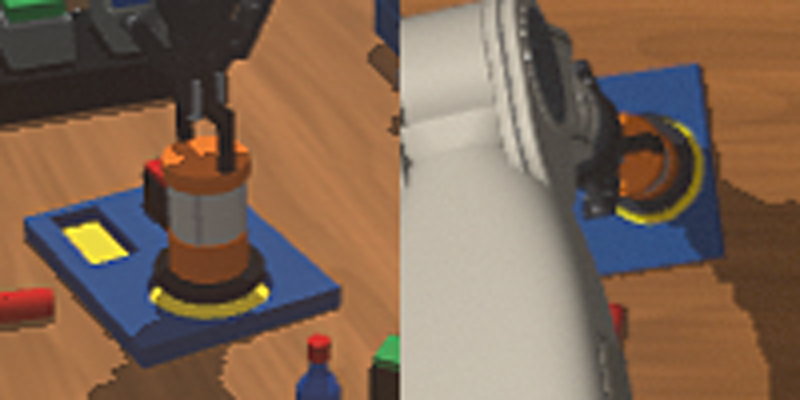

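The picture shows the lamp over the round nest, with an even yellow crescent from both cameras. Lowering slowly.

move_arm:
  rows:
    - [0, 0.006, 0, 0]
    - [0, 0.012, 0, 0]
    - [0, 0.017, 0, 0]
    - [0, 0.02, 0, 0]
    - [0, 0.021, 0, 0]
    - [0, 0.021, 0, 0]

```text
time_s: 16.6
position: [543.2, 220.8, 131.9]
ee_rot: [-1.096, -1.376, 1.374]
force: [-0.1, 0.2, -4.4]
width: 0.147
```

move_arm:
  rows:
    - [0, 0.002, 0, 0]
    - [0, 0.004, 0, 0]
    - [0, 0.005, 0, 0]
    - [0, 0.005, 0, 0]
    - [0, 0.005, 0, 0]

```text
time_s: 17.1
position: [543.7, 221.0, 127.7]
ee_rot: [-1.097, -1.378, 1.373]
force: [0.6, 0.9, 4.9]
width: 0.148
```

Run:
```python
from h import *
o,M=pose();print(o["position"],o["force"])
robot.read_camera("side");print([(np.round(d["point"]).tolist(),round(d["conf"],2)) for d in robot.spot_point("side","lamp")[:1]])
robot.read_camera("top");print([(np.round(d["point"]).tolist(),round(d["conf"],2)) for d in robot.spot_point("top","lamp")[:1]])
```

```text
[543.74278118 221.00204019 127.73012635] [0.63772193 0.90728536 4.86792778]
[([544.0, 217.0, 6.0], 0.87)]
[([533.0, 285.0, -1.0], 0.38)]
```

Contact with the floor is at the expected height. Releasing and rising.

move_arm:
  rows:
    - [0, 0, 0, 0]
    - [0, 0, 0, 0]
    - [0, 0, 0, 0]
    - [0, 0, 0, 0]
    - [0, 0, 0, 0]
  hand: 0.06

```text
time_s: 17.8
position: [543.7, 220.9, 127.6]
ee_rot: [-1.097, -1.377, 1.373]
force: [-0.7, 0.1, -0.1]
width: 0.702
```

move_arm:
  rows:
    - [0, -0.02, 0, 0]
    - [0, -0.05, 0, 0]
    - [0, -0.1, 0, 0]
    - [0, -0.14, 0, 0]
    - [0, -0.14, 0, 0]

```text
time_s: 18.3
position: [544.7, 221.4, 273.4]
ee_rot: [-1.102, -1.385, 1.368]
force: [-0.2, 0.6, -0.5]
width: 0.707
```

Run:
```python
from h import *
im=robot.read_camera("side")
for q in("lamp","lamp_grip","tray_nest","pack_long"):print(q,[(np.round(d["point"]).tolist(),round(d["conf"],2)) for d in robot.spot_point("side",q)[:2]])
H=cv2.cvtColor(im,cv2.COLOR_RGB2HSV);h,s,v=[H[...,i] for i in range(3)]
X=np.zeros(h.shape,bool);X[185:220,260:310]=1
print("pack side",rect("side",big(X&(h>40)&(h<85)&(s>80)),60))
print("reg",[rect("side",d["region"],60) for d in robot.trace("side","pack_long")[:1]])
t=robot.read_camera("top");H=cv2.cvtColor(t,cv2.COLOR_RGB2HSV);h,s,v=[H[...,i] for i in range(3)]
X=np.zeros(h.shape,bool);X[147:183,234:269]=1
g=X&(h>35)&(h<90)&(s>60);print("pack top",rect("top",big(g),60))
p=np.argwhere(big(g))[:,::-1];q=w("top",p,60)[:,:2];e,V=np.linalg.eigh(np.cov(q.T));print("pca",np.degrees(np.arctan2(V[1,1],V[0,1])),q.mean(0))
cv2.imwrite("pics/s7.png",np.hstack([cv2.resize(cv2.cvtColor(x,cv2.COLOR_RGB2BGR),(400,400),interpolation=cv2.INTER_NEAREST) for x in(im[100:220,200:320],t[145:185,232:272])]))
```

```text
lamp [([543.0, 218.0, 4.0], 0.66)]
lamp_grip [([541.0, 221.0, 169.0], 0.63)]
tray_nest [([543.0, 214.0, 4.0], 0.78), ([531.0, 285.0, -0.0], 0.63)]
pack_long [([651.0, -3.0, 6.0], 0.61)]
pack side ([array([646.5, -12.9]), array([45.1, 85.5]), np.float64(45.5)], array([646.7, -14.2], dtype=float32), 215)
reg [([array([632.5, -43.6]), array([110.7, 104.7]), np.float64(47.1)], array([631.9, -45.9], dtype=float32), 652)]
pack top ([array([649. ,  -5.7]), array([34.9, 85.8]), np.float64(46.6)], array([649. ,  -5.9], dtype=float32), 210)
pca 136.3636261599674 [648.98154895  -5.89122283]
```

View pics/s7.png

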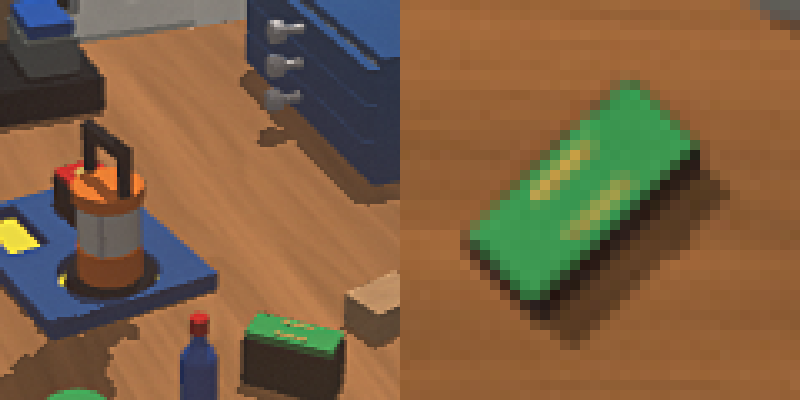

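The lamp stands in the nest. The pack's long axis is at 136° and its position is about (650,-4). Planning the grasp.

Run:
```python
from h import *
plan([650,-4,120],.81);plan([650,-4,260],.81);plan([600,100,270],.81)
```

```text
pos [542.7 220.8 266.3] jaw -2.915 q6 -1.55 shift [-0.2431  0.1467 -0.0537] turn -0.583
pos [542.7 220.8 266.3] jaw -2.915 q6 -1.55 shift [-0.2432  0.0067 -0.054 ] turn -0.583
pos [542.7 220.8 266.3] jaw -2.915 q6 -1.55 shift [-0.1306 -0.0035 -0.0287] turn -0.583
```

move_arm:
  rows:
    - [-0.045, 0, -0.01, -0.1]
    - [-0.09, 0, -0.02, -0.2]
    - [-0.13, 0, -0.029, -0.3]
    - [-0.17, 0.02, -0.038, -0.4]
    - [-0.21, 0.05, -0.047, -0.5]
    - [-0.243, 0.09, -0.054, -0.583]
    - [-0.243, 0.13, -0.054, -0.583]
    - [-0.243, 0.147, -0.054, -0.583]
    - [-0.243, 0.147, -0.054, -0.583]
    - [-0.243, 0.147, -0.054, -0.583]
  hand: 0.065

```text
time_s: 19.65
position: [650.3, -3.8, 119.9]
ee_rot: [-0.712, -1.777, 1.776]
force: [0.3, -0.9, 1.2]
width: 0.762
```

Run:
```python
from h import *
plan([650,-4,3],.81)
im=robot.read_camera("side")
cv2.imwrite("pics/s8.png",cv2.resize(cv2.cvtColor(im,cv2.COLOR_RGB2BGR)[130:230,230:350],(720,600),interpolation=cv2.INTER_CUBIC))
```

```text
pos [650.3  -3.8 119.9] jaw -2.332 q6 -2.52 shift [0.0002 0.1169 0.0004] turn -0.0
```

View pics/s8.png

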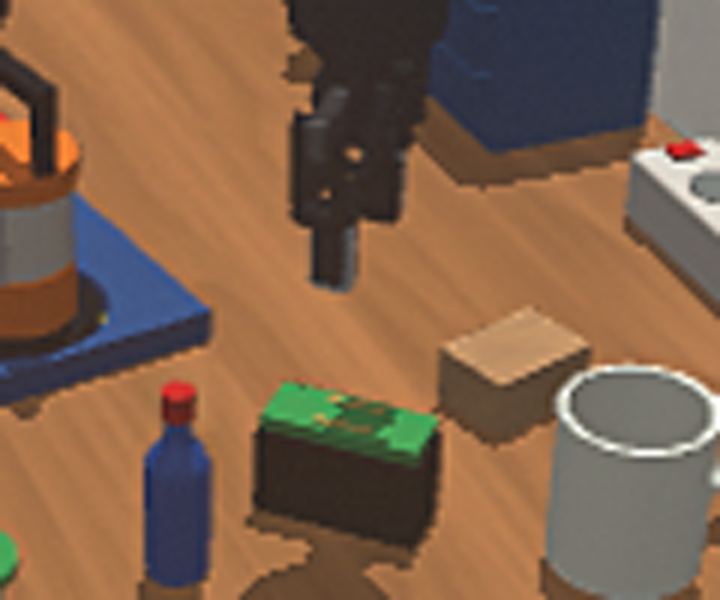

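The jaws are aligned over the green pack at about (350,420) in the crop. Descending, then gripping.

move_arm:
  rows:
    - [0, 0.03, 0, 0]
    - [0, 0.055, 0, 0]
    - [0, 0.075, 0, 0]
    - [0, 0.095, 0, 0]
    - [0, 0.11, 0, 0]
    - [0, 0.117, 0, 0]
    - [0, 0.117, 0, 0]

```text
time_s: 20.4
position: [651.5, -3.5, 4.3]
ee_rot: [-0.714, -1.778, 1.777]
force: [0.7, -1.4, 0.6]
width: 0.761
```

move_arm:
  rows:
    - [0, 0, 0, 0]
    - [0, 0, 0, 0]
    - [0, 0, 0, 0]
    - [0, 0, 0, 0]
    - [0, 0, 0, 0]
    - [0, 0, 0, 0]
    - [0, 0, 0, 0]
  hand: 0.0

```text
time_s: 21.1
position: [652.4, -3.6, 6.2]
ee_rot: [-0.717, -1.78, 1.777]
force: [-1.1, 0.0, 5.3]
width: 0.452
```

move_arm:
  rows:
    - [0, -0.01, 0, 0]
    - [0, -0.03, 0, 0]
    - [0, -0.07, 0, 0]
    - [0, -0.11, 0, 0]
    - [0, -0.15, 0, 0]
    - [0, -0.19, 0, 0]
    - [0, -0.23, 0, 0]
    - [0, -0.245, 0, 0]
    - [0, -0.245, 0, 0]
    - [0, -0.245, 0, 0]

```text
time_s: 22.1
position: [650.5, -3.4, 250.8]
ee_rot: [-0.716, -1.78, 1.777]
force: [-0.2, -0.7, -3.3]
width: 0.454
```

Run:
```python
from h import *
o,M=pose();print(o["force"],o["width"])
for c in("side","top"):
  robot.read_camera(c)
  for q in("pack_long","tray_long","tray_square","tray"):print(c,q,[(np.round(d["point"]).tolist(),round(d["conf"],2)) for d in robot.spot_point(c,q)[:1]])
# tray yaw from initial picture's long sides of blue outline at z=20
im=cv2.imread("pics/top0.png");h,s,v=[cv2.cvtColor(im,cv2.COLOR_BGR2HSV)[...,i] for i in range(3)]
X=np.zeros(h.shape,bool);X[160:230,135:218]=1
m=big(X&(h>100)&(h<125)&(s>110)&(v>40));print("tray",rect("top",m,20))
plan([471,338,252],.19)
```

```text
[-0.23969431 -0.657161   -3.26680276] 0.4542680147638748
side pack_long [([650.0, -2.0, 248.0], 0.57)]
side tray_long [([473.0, 342.0, 6.0], 0.56)]
side tray_square [([564.0, 353.0, 4.0], 0.93)]
side tray [([529.0, 283.0, -3.0], 0.8)]
top pack_long [([648.0, 0.0, 244.0], 0.53)]
top tray_long [([649.0, -281.0, -2.0], 0.7)]
top tray_square [([558.0, 355.0, 4.0], 0.8)]
top tray [([531.0, 284.0, 1.0], 0.8)]
tray ([array([530.9, 279.7]), array([187.6, 248.2]), np.float64(9.5)], array([531.5, 277.8], dtype=float32), 1825)
pos [650.7  -3.4 250.9] jaw -2.331 q6 -2.52 shift [ 0.3655 -0.0025 -0.1236] turn 0.621
```

The tray outline fit gives centre (531,282) and yaw 0.166. That predicts the oblong pocket at (471,338.5), which agrees with the network. Carrying the pack there, over the lamp with about 65 mm clearance.

move_arm:
  rows:
    - [0.01, 0, -0.003, 0.03]
    - [0.03, 0, -0.01, 0.08]
    - [0.06, 0, -0.02, 0.14]
    - [0.095, 0, -0.032, 0.2]
    - [0.13, 0, -0.044, 0.27]
    - [0.165, 0, -0.056, 0.34]
    - [0.2, 0, -0.068, 0.41]
    - [0.235, 0, -0.08, 0.48]
    - [0.27, 0, -0.091, 0.55]
    - [0.3, 0, -0.101, 0.6]
    - [0.33, 0, -0.112, 0.645]
    - [0.352, 0, -0.119, 0.645]
    - [0.366, 0, -0.124, 0.645]
    - [0.366, 0, -0.124, 0.645]
    - [0.366, 0, -0.124, 0.645]

```text
time_s: 24.1
position: [471.1, 338.5, 249.4]
ee_rot: [-1.132, -1.334, 1.329]
force: [0.5, -0.4, -3.2]
width: 0.447
```

Run:
```python
from h import *
plan([471,338.5,60],.166)
robot.read_camera("side");robot.read_camera("top")
for c in("side","top"):
  for q in("pack_long","tray_long","lamp"):print(c,q,[(np.round(d["point"]).tolist(),round(d["conf"],2)) for d in robot.spot_point(c,q)[:1]])
```

```text
pos [471.1 338.5 249.4] jaw -2.975 q6 -1.26 shift [0.0005 0.1894 0.0012] turn 0.0
side pack_long [([471.0, 341.0, 244.0], 0.6)]
side tray_long [([473.0, 343.0, 6.0], 0.97)]
side lamp [([544.0, 219.0, 3.0], 0.78)]
top pack_long [([473.0, 341.0, 243.0], 0.83)]
top tray_long [([471.0, 334.0, 10.0], 0.59)]
top lamp [([544.0, 222.0, 5.0], 0.88)]
```

move_arm:
  rows:
    - [-0.001, 0.03, 0, 0]
    - [-0.001, 0.07, 0, 0]
    - [-0.001, 0.11, 0, 0]
    - [-0.001, 0.15, 0, 0]
    - [-0.001, 0.185, 0, 0]
    - [-0.001, 0.205, 0, 0]
    - [-0.001, 0.212, 0, 0]
    - [-0.001, 0.212, 0, 0]

```text
time_s: 25.3
position: [472.5, 336.8, 37.0]
ee_rot: [-1.132, -1.332, 1.329]
force: [0.5, -0.2, -2.3]
width: 0.446
```

Run:
```python
from h import *
plan([471,338.5,10],.166)
im=robot.read_camera("side");t=robot.read_camera("top")
for c in("side","top"):
  for q in("pack_long","tray_long"):print(c,q,[(np.round(d["point"]).tolist(),round(d["conf"],2)) for d in robot.spot_point(c,q)[:1]])
a=cv2.cvtColor(im,cv2.COLOR_RGB2BGR)[120:200,170:270];b=cv2.cvtColor(t,cv2.COLOR_RGB2BGR)[150:230,120:220]
cv2.imwrite("pics/s9.png",cv2.resize(np.vstack([a,b])[:, :],(375,600),interpolation=cv2.INTER_CUBIC) if 0 else cv2.resize(np.hstack([a,b]),(800,320),interpolation=cv2.INTER_CUBIC))
```

```text
pos [472.5 336.8  37. ] jaw -2.977 q6 -1.26 shift [0.002  0.027  0.0013] turn -0.001
side pack_long []
side tray_long [([472.0, 344.0, 7.0], 0.97)]
top pack_long [([471.0, 341.0, 32.0], 0.64)]
top tray_long [([471.0, 337.0, 7.0], 0.73)]
```

move_arm:
  rows:
    - [0, 0.005, 0.001, 0]
    - [0, 0.01, 0.001, 0]
    - [0, 0.014, 0.001, 0]
    - [0, 0.018, 0.001, 0]
    - [0, 0.018, 0.001, 0]

```text
time_s: 26.1
position: [472.0, 337.0, 19.8]
ee_rot: [-1.133, -1.334, 1.328]
force: [-0.2, -0.0, -4.6]
width: 0.449
```

There is no contact, with the pack bottom at about 14 mm, below the 20 mm rim. Continuing.

move_arm:
  rows:
    - [0, 0.004, 0, 0]
    - [0, 0.007, 0, 0]
    - [0, 0.009, 0, 0]
    - [0, 0.009, 0, 0]

```text
time_s: 26.5
position: [472.0, 336.9, 10.5]
ee_rot: [-1.132, -1.334, 1.328]
force: [0.6, 0.6, -3.1]
width: 0.449
```

move_arm:
  rows:
    - [0, 0.001, 0, 0]
    - [0, 0.002, 0, 0]
    - [0, 0.002, 0, 0]
    - [0, 0.002, 0, 0]

```text
time_s: 26.9
position: [472.1, 337.1, 10.1]
ee_rot: [-1.133, -1.335, 1.327]
force: [-4.5, -2.4, 10.8]
width: 0.45
```

Floor contact is at the expected 10 mm. Releasing and retreating straight up.

move_arm:
  rows:
    - [0, 0, 0, 0]
    - [0, 0, 0, 0]
    - [0, 0, 0, 0]
    - [0, 0, 0, 0]
  hand: 0.058

```text
time_s: 27.3
position: [472.2, 337.2, 10.0]
ee_rot: [-1.133, -1.335, 1.327]
force: [-0.4, 0.3, -0.1]
width: 0.678
```

move_arm:
  rows:
    - [0, -0.02, 0, 0]
    - [0, -0.05, 0, 0]
    - [0, -0.09, 0, 0]
    - [0, -0.13, 0, 0]
    - [0, -0.17, 0, 0]
    - [0, -0.21, 0, 0]
    - [0, -0.25, 0, 0]
    - [0, -0.25, 0, 0]
    - [0.1, -0.25, 0.1, 0]
    - [0.1, -0.25, 0.1, 0]
    - [0.1, -0.25, 0.1, 0]
    - [0.1, -0.25, 0.1, 0]
    - [0.1, -0.25, 0.1, 0]

```text
time_s: 28.6
position: [354.4, 419.9, 258.8]
ee_rot: [-1.132, -1.337, 1.329]
force: [0.2, -0.8, -0.1]
width: 0.679
```

Run:
```python
from h import *
im=robot.read_camera("side");t=robot.read_camera("top")
for c in("side","top"):
  for q in("pack_long","tray_long","pack_square","lamp","lamp_grip","latch_peg"):print(c,q,[(np.round(d["point"]).tolist(),round(d["conf"],2)) for d in robot.spot_point(c,q)[:2]])
a=cv2.cvtColor(im,cv2.COLOR_RGB2BGR)[110:210,170:270];b=cv2.cvtColor(t,cv2.COLOR_RGB2BGR)[145:245,130:230]
cv2.imwrite("pics/s9.png",cv2.resize(np.hstack([a,b]),(800,400),interpolation=cv2.INTER_CUBIC))
```

```text
side pack_long [([472.0, 340.0, 8.0], 0.69)]
side tray_long [([472.0, 340.0, 6.0], 0.55)]
side pack_square [([562.0, 356.0, 8.0], 0.69)]
side lamp [([543.0, 219.0, 6.0], 0.69)]
side lamp_grip [([540.0, 217.0, 168.0], 0.88)]
side latch_peg [([140.0, -428.0, 107.0], 0.97), ([419.0, -336.0, 108.0], 0.6)]
top pack_long [([471.0, 342.0, 2.0], 0.8)]
top tray_long [([474.0, 336.0, 6.0], 0.79), ([310.0, 258.0, 0.0], 0.46)]
top pack_square [([563.0, 354.0, 4.0], 0.55)]
top lamp [([544.0, 221.0, 5.0], 0.72)]
top lamp_grip [([540.0, 219.0, 169.0], 0.87), ([529.0, 284.0, -2.0], 0.6)]
top latch_peg [([140.0, -432.0, 106.0], 0.71), ([421.0, -339.0, 102.0], 0.45)]
```

View pics/s9.png

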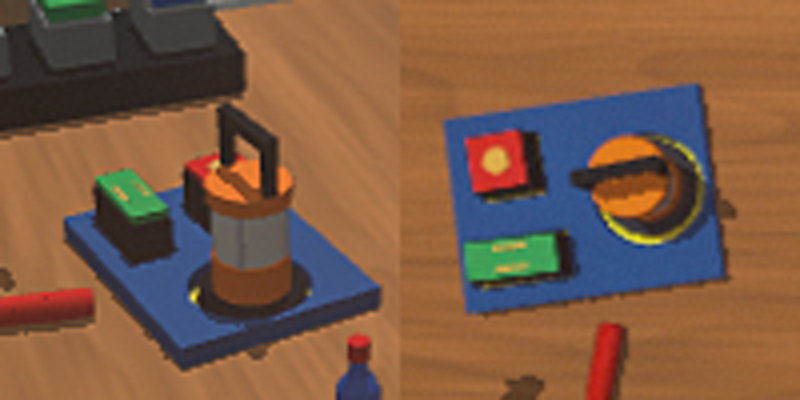

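The picture shows the green pack seated level at about (515,258), the red pack in its pocket and the lamp upright in the nest. The gripper is clear. Handing in.

```bash
python3 -c "
from workcell import robot
print(robot.close_job())"
```

```text
the job is handed in; nothing more can be done
None
```

The job is handed in at about 29 s. All my last checks passed, but the hand-in reports no verdict.

**What I did**
- **Retaining arm:** swung to about 1.39 rad with the lamp still seated, and left open.
- **Lamp:** lifted by its handle bar and lowered into the round nest until the force showed it on the floor, then released.
- **Oblong pack:** lowered to the floor of its pocket without touching the sides, then released.

**Last checks**
- **Lamp:** measured at (543, 220), against the nest at (542, 219), and standing upright.
- **Oblong pack:** measured at (472, 341), against the pocket at (471–472, 339). The top camera's estimates of pack and pocket differ by up to 6 mm, but the picture shows the pack seated and level.
- **Square pack:** still in its pocket.
- **Bystanders:** I touched none of them, but did not measure their positions again at the end.

**What went wrong:** the first grasp of the lamp closed on nothing. The pictures showed the finger tips about 25 mm above the reported tool point, so I commanded the later moves that much lower. The later contacts came at the heights this predicted.

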